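# Pack out the gap beside the vial rack

### The arm

A 7-joint arm with a two-finger parallel gripper is mounted at the origin on a cart in front of the work surface, level with it; the furniture and walls round the work are solid. World frame = base frame: x ahead of the robot, y to its left, z up, the work surface at z = 0. Lengths are in mm, angles in rad, forces in N, time in s.
With the tool pointing down it reaches from about 400 to 875 mm from the base axis. Payload 4.4 kg.
Tool frame: the origin (TCP) lies on the centre line of the jaws, within the pads' length; the fingertips stand 25 mm ahead of it and the grasp point (between the pads) lies 6 mm ahead of it; z points along the fingers, x is the direction in which the jaws open and shut, and the axes are right-handed (so a half turn about z gives the same grasp; the last joint's range is limited). The gripper opens to 85 mm and grips with 20 to 120 N. Pads are 22 mm wide; open, the fingers measure 114 mm over their backs; the gripper's body (76 mm by 85 mm) begins 54 mm behind the grasp point. The pads swing forward as they close: fully open they stand 13 mm farther back than shut.
Start: joints at [-1.342, 0.628, 0.038, 1.517, -0.027, 0.996, -0.02], TCP at [188.833, 621.98, 256.313] pointing down, gripper open.
Joint ranges: [-3.06, 3.06], [-0.37, 2.12], [-1.25, 1.32], [0.18, 2.47], [-1.1, 4.24], [0.23, 1.98], [-2.94, 2.94]. Speed limits (rad/s): [2.57, 2.57, 3.14, 3.14, 3.14, 3.14, 3.14].

### API

Orientations are given as [roll, pitch, yaw] about the fixed x, y, z axes, in that order (R = Rz(yaw) Ry(pitch) Rx(roll)).
In Python, from cell import ctrl, cams gives the robot as it stands. The module is installed in compiled form; this text tells all that it offers.
- The arm moves only by the tool step_arm, never from a script. Its arguments are lists of equal length, an entry for each row: "linear": the shift along the tool's x, y, z in mm, a list of three; "yaw": the turn about the tool's z in rad; "gripper": the opening, from -1 (shut) to 1 (fully open). A call has 1 to 8 rows; each row is the pose to reach, as a shift and turn from the pose commanded when the call began, along the tool's axes at that moment; what a row does not reach only later rows make up. A row lasts 1/12 s, in which the tool goes at most 41.7 mm and 7.16 degrees, less where a joint would pass 70% of its speed; a pose out of reach is approached as far as the arm can. A call with a gripper value outside its range is refused whole. The fingers move at their own pace and stop on an object; the grip force is fixed at half the most. Time passes only in rows, so rows that repeat a pose let the fingers close. It gives the time, the measured TCP pose, the force and the opening at its end, in the units of the state.
- ctrl.read_state(): the state, without advancing time (a new reading comes with each control period).
- cams.get_image(name): name is "scene" or "top"; returns a dict with "frame" (400x640x3 uint8, red, green, blue), "depth" (400x640 float32, mm along the optical axis (not along the pixel's ray), 0 where there is no reading), "intrinsics" (3x3 intrinsics, pixels), "cam_to_world" (4x4, takes a point from camera to world coordinates). Camera axes: x right, y down, z forward; pixel columns grow to the right and rows downward; lengths in mm; the calibration is good to about 2 mm. A picture is of the moment at which its call begins.
- ctrl.finish_job(): hands the job in, once; it reports no verdict.
Trained networks look in the newest picture that a camera, given by its name, has taken for a name from the list of things; names that differ only in an ending like _2 or _b are one class to them, and where a whole thing is asked for, a point or a joint stands for the part that bears it (a point fixed in the world has none). Each returns a list of dicts, best first, with "conf" (0 to 1); they miss things now and then, are a little off and sometimes report something else, mostly with a low value. They report only what shows in the picture. A call takes as long as a camera call. They do not tell look-alikes from the thing itself.
- cams.regions_of(camera, name): "pixels" (400x640 bool, what is visible of it) and "pixel" ([column, row] in pixels, amid what is visible of it).
The state is a dict: "clock": time; "qpos": joint angles; "qd": joint speeds; "tau": joint torques, N m; "eef_pos": TCP position; "tool_rot": TCP orientation; "force": force on the tool from outside, world axes, zero at the start; "torque": the same for the moment, N m; "width": finger opening in mm.
Only numpy, scipy, OpenCV 4.12 (cv2) and the standard library are available. Lean on these libraries where they do the work, as an engineer would, in place of code of your own. Each camera call takes 0.05 s, during which the arm holds its last target.

### The job

The vial rack must not be able to shift in its cradle when it goes on the shaker. Of the three aluminium packers standing on the table, choose the two whose thicknesses together fill the gap between the end of the rack and the cradle's end stop snugly, and stand them side by side in it, fully down on the cradle floor, without forcing them. Leave the packer you do not need where it stands.

Things in the scene. Friction and masses are not known exactly. Their poses are not given: they have to be found in the camera images.
- cradle: Fixed grey cradle. Origin: underside, below mid-gap; z up; y from dark end stop towards blue vial rack (fixed). Gap y -28.5 to +28.5 mm (57 wide), floor z 6, open above and at its x sides; floor plate 56 wide. Stop and rack are 40 wide (x), so a packer overhangs 8 a side. Stop: 18 thick, top z 52, 8 mm lead-in bevel over its top 12 mm. Rack to y 180, top z 58, square edge; vials to z 77.
- packer_thin: Loose aluminium block standing upright, told from the others only by thickness: 18 mm thick (its y), 56 long (its x), 60 tall, about 0.16 kg. Origin at the centre of its underside, z up. Foot tapers 3 mm a side over the lowest 8 mm, 3 mm chamfer on top, to find its way into a narrow place. Grip it across its 56 mm length, by the narrow ends; in the gap its x lies along the cradle's x.
- packer_middle: The same block, 26 mm thick (its y), 56 mm long, 60 mm tall, about 0.24 kg; origin, axes, taper and chamfer as on the thin one.
- packer_thick: The same block, 36 mm thick (its y), 56 mm long, 60 mm tall, about 0.33 kg; origin, axes, taper and chamfer as on the thin one.
Mind the look-alikes: they are no part of the job. What is shaped like the packer_thin but blue or purple is not meant.

How it is judged (in metres and radians):
At the end, for the whole second after the job is handed in: Thin and thick packer stand in the gap, origins within 16 mm of its middle along the cradle's x and 29 mm along y, undersides under 5 mm above its floor, within 10 degrees of upright and 12 of square to the cradle, at rest; the middle packer stands upright within 30 mm of its start (x of packer_thin in the frame of cradle between -0.016 and 0.016 m and y of packer_thin in the frame of cradle between -0.029 and 0.029 m and z of packer_thin in the frame of cradle between 0.003 and 0.011 m and angle between each of packer_thin, packer_thick, packer_middle's own z axis and vertical below 0.175 rad and angle between the y axis of each of packer_thin, packer_thick and the y axis of cradle, either way round below 0.21 rad and linear speed of each of packer_thin, packer_thick below 0.02 m/s and x of packer_thick in the frame of cradle between -0.016 and 0.016 m and y of packer_thick in the frame of cradle between -0.029 and 0.029 m and z of packer_thick in the frame of cradle between 0.003 and 0.011 m and distance of packer_middle from where it was at the start of the episode below 0.03 m); the robot touches nothing.
It fails at once if a packer is forced: pressed against the cradle or rack with more than 60 N (contact force between any of packer_thin, packer_middle, packer_thick and cradle above 60 N).
It also fails if it takes over 64 s, if anything falls off the work surface, if the arm or the gripper's body presses on something with over 40 N, if the wrist force passes 120 N, or if a joint passes its speed limit or range.

## Working session

There is one attempt and no reset: what is moved stays moved. The work goes in short steps, Python scripts to look and compute and a tool call to move; the robot and the scene stay as the last step left them, time stands still between calls to the robot, and variables do not carry over. Pictures are saved under pics/ and viewed, and the job is handed in when it is done.

Besides the shell and the picture viewer there is one more tool, called after ">>>" as name([rows], argument=value, ...), one row to a line, values as JSON. step_arm: Moves the arm, as the interface text tells. Its arguments: {"type":"object","properties":{"linear":{"type":"array"},"yaw":{"type":"array"},"gripper":{"type":"array"}},"required":["linear","yaw","gripper"]}

```bash
mkdir -p pics; python3 - <<'E'
from cell import ctrl,cams
import cv2,numpy as np
s=ctrl.read_state();print(s['clock'],s['eef_pos'],s['tool_rot'],s['width'])
for n in('scene','top'):
    d=cams.get_image(n);cv2.imwrite(f'pics/{n}0.png',d['frame'][:,:,::-1])
    np.savez(f'{n}0.npz',**d);print(n,d['intrinsics'].tolist(),np.round(d['cam_to_world'],3).tolist())
    for t in('packer_thin','packer_middle','packer_thick','cradle'):
        for r in cams.regions_of(n,t):print(t,r['conf'],r['pixel'],r['pixels'].sum())
E
```

```text
0.0 [188.65021369 621.40363199 255.4047148 ] [-3.14158723e+00  1.89936344e-03  1.27600047e+00] 85.3908998216372
scene [[419.6565686172515, 0.0, 317.58617654478195], [0.0, 419.6565686172515, 205.04249617197846], [0.0, 0.0, 1.0]] [[-0.84, 0.461, -0.285, 881.396], [0.542, 0.702, -0.462, 727.005], [-0.013, -0.543, -0.839, 1105.394], [0.0, 0.0, 0.0, 1.0]]
packer_thin 0.77 [366.3, 338.4] 269
packer_thin 0.69 [371.4, 295.1] 286
packer_thin 0.63 [375.7, 249.1] 266
packer_middle 0.54 [348.9, 222.8] 310
packer_thick 0.91 [332.4, 202.9] 353
cradle 0.71 [280.8, 150.1] 1170
top [[363.4013516096634, 0.0, 315.21579038373216], [0.0, 363.4013516096634, 198.4486463785125], [0.0, 0.0, 1.0]] [[-0.001, -0.998, 0.069, 468.352], [-1.0, 0.002, 0.007, 152.542], [-0.007, -0.069, -0.998, 975.143], [0.0, 0.0, 0.0, 1.0]]
packer_thin 0.68 [206.5, 195.6] 237
packer_thin 0.68 [172.7, 167.4] 232
packer_thin 0.66 [241.7, 230.7] 242
packer_middle 0.5 [282.4, 223.3] 278
packer_thick 0.75 [318.0, 222.0] 314
cradle 0.95 [434.2, 216.2] 2043
```

View pics/scene0.png

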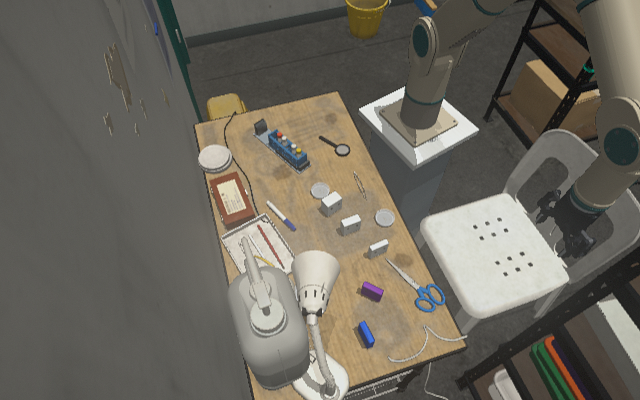

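View pics/top0.png

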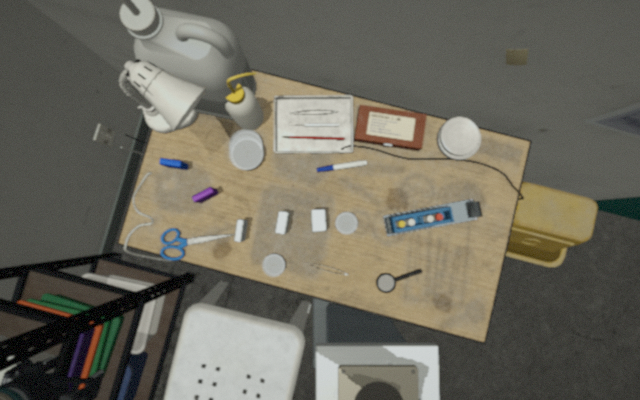

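```bash
cat >h.py <<'E'
import numpy as np,cv2
def cloud(d):
    K=d['intrinsics'];z=d['depth'].astype(float);v,u=np.mgrid[:400,:640]
    P=np.stack([(u-K[0,2])/K[0,0]*z,(v-K[1,2])/K[1,1]*z,z],-1)
    T=d['cam_to_world'];W=P@T[:3,:3].T+T[:3,3];W[z<=0]=np.nan;return W
E
python3 - <<'E'
import cv2,numpy as np
from h import *
d=np.load('top0.npz');f=d['frame'][:,:,::-1]
c=cv2.resize(f[140:280,150:490],None,fx=2.35,fy=2.35,interpolation=cv2.INTER_CUBIC);cv2.imwrite('pics/topcrop.png',c)
d=np.load('scene0.npz');f=d['frame'][:,:,::-1]
c=cv2.resize(f[100:370,230:430],None,fx=2.2,fy=2.2,interpolation=cv2.INTER_CUBIC);cv2.imwrite('pics/scenecrop.png',c)
E
```

```text
(no output)
```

View pics/topcrop.png

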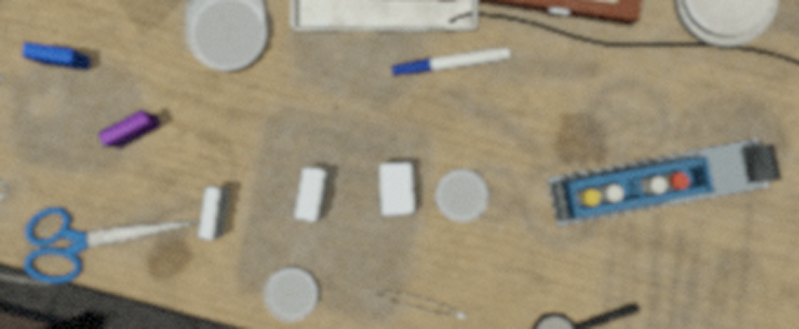

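View pics/scenecrop.png

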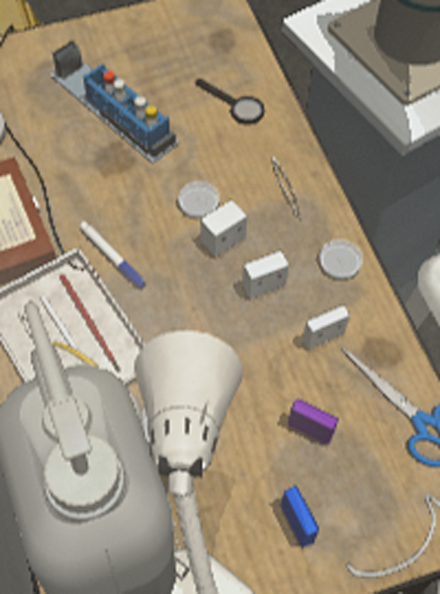

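The top view shows three white/aluminium blocks at (241,230) thin, (282,223) middle and (318,220) thick. The look-alikes are purple at (206,195) and blue at (172,163). The cradle runs from the rack's near end at (390,222) to the dark stop at (474,210), with the gap around (458,212). By its description, I take the aluminium block at (241,230) as packer_thin.

```bash
python3 - <<'E'
from h import *
for n in('top','scene'):
    d=np.load(n+'0.npz');W=cloud(d)
    boxes={'top':{'thin':(225,210,258,250),'mid':(265,203,300,243),'thick':(304,200,336,240)},'scene':{'thin':(360,234,394,262),'mid':(336,210,366,238),'thick':(316,188,346,218)}}[n]
    for k,(a,b,c,e) in boxes.items():
        P=W[b:e,a:c].reshape(-1,3);m=(P[:,2]>54)&(P[:,2]<70);Q=P[m]
        r=cv2.minAreaRect(Q[:,:2].astype(np.float32));print(n,k,m.sum(),'z',np.round(np.median(Q[:,2]),1),'mean',Q[:,:2].mean(0).round(1),'rect',np.round(r[0],1),np.round(r[1],1),round(r[2],1))
    # cradle: list heights
    m=(W[...,0]>300)&(W[...,0]<600)&(W[...,1]>-380)&(W[...,1]<40)
    for lo,hi in((3,10),(40,54),(54,62),(62,85)):
        mm=m&(W[...,2]>lo)&(W[...,2]<hi);lab,num=0,0
        q,l,st,cc=cv2.connectedComponentsWithStats(mm.astype(np.uint8))
        for i in range(1,q):
            if st[i,4]>15:
                Q=W[l==i];r=cv2.minAreaRect(Q[:,:2].astype(np.float32));print(n,(lo,hi),st[i,4],cc[i].round(0),'rect',np.round(r[0],1),np.round(r[1],1),round(r[2],1),'z',np.median(Q[:,2]).round(1))
E
```

```text
top thin 169 z 60.7 mean [452.1 350.3] rect [452.  350.9] [18.9 55.6] 81.8
top mid 231 z 61.2 mean [472.  243.2] rect [472.  243.4] [26.1 55.6] 80.2
top thick 318 z 61.2 mean [476.7 150.7] rect [476.9 150.9] [55.8 35.8] 3.6
top (3, 10) 70 [510. 183.] rect [ 573.  -361.6] [61.5 20.8] 18.6 z 5.8
top (3, 10) 20 [396. 195.] rect [544.4 -56.6] [16.2 21.8] 0.1 z 3.7
top (3, 10) 519 [451. 212.] rect [ 485.7 -155.7] [ 81.5 224.4] 13.9 z 7.2
top (3, 10) 38 [385. 220.] rect [471.5 -24.4] [20.4 42.2] 74.5 z 6.4
top (3, 10) 18 [391. 234.] rect [439.2 -42.4] [24.   5.2] 83.6 z 6.4
top (3, 10) 55 [407. 275.] rect [333.7 -80.9] [12.7 50. ] 26.9 z 8.7
top (3, 10) 221 [387. 281.] rect [320.  -25.1] [38.  66.1] 3.3 z 7.9
top (40, 54) 124 [476. 210.] rect [ 504.8 -250.2] [40.2 20.9] 8.7 z 49.2
top (40, 54) 48 [434. 211.] rect [ 497.4 -142.5] [13.9 46.4] 11.3 z 52.4
top (40, 54) 27 [449. 217.] rect [ 485.6 -181.3] [ 7.4 27.9] 81.9 z 50.9
top (40, 54) 43 [417. 215.] rect [490.7 -96.7] [41.7 15.1] 85.9 z 52.5
top (40, 54) 34 [401. 218.] rect [484.1 -57.3] [33. 17.] 73.2 z 52.6
top (40, 54) 75 [423. 225.] 
[... 739 characters left out ...]
5] rect [480. 154.] [58.1 37.3] 4.7
scene (3, 10) 123 [266. 140.] rect [ 497.8 -194.6] [ 57.  102.1] 11.9 z 5.5
scene (3, 10) 158 [336. 147.] rect [324.1 -55. ] [ 43.9 123. ] 6.8 z 6.0
scene (3, 10) 19 [286. 157.] rect [ 491.9 -103.5] [ 7.7 61.5] 10.2 z 8.2
scene (3, 10) 58 [297. 167.] rect [488.1 -44.8] [42.1 89.3] 42.9 z 6.2
scene (40, 54) 65 [259. 124.] rect [ 506.9 -245.8] [40.9 26.6] 10.9 z 47.3
scene (40, 54) 217 [286. 147.] rect [ 481.5 -107.6] [ 42.2 154.4] 10.6 z 49.5
scene (54, 62) 26 [301. 156.] rect [469.  -39.3] [37.2 16.7] 9.8 z 56.5
scene (62, 85) 57 [282. 138.] rect [ 485.1 -130.3] [17.9 43. ] 11.0 z 74.0
scene (62, 85) 61 [296. 149.] rect [473.8 -62. ] [18.2 43.8] 9.3 z 74.3
```

```bash
cat >>h.py <<'E'
def go(x,y,z,yawdeg):
    from cell import ctrl
    s=ctrl.read_state();p=np.array(s['eef_pos']);r=np.array(s['tool_rot'])
    from scipy.spatial.transform import Rotation as Ro
    R=Ro.from_euler('xyz',r).as_matrix()
    d=R.T@(np.array([x,y,z])-p)
    cur=np.arctan2(R[1,0],R[0,0]);dy=np.radians(yawdeg)-cur;dy=(dy+np.pi/2)%np.pi-np.pi/2
    print('t',round(s['clock'],2),'pos',p.round(1),'rpy',r.round(3),'lin',d.round(1),'yaw',round(-dy,3),'F',np.round(s['force'],1),'w',round(s['width'],1),'q',np.round(s['qpos'],2))
E
python3 -c "
from h import *;go(453.3,352.5,140,-8.4)"
```

```text
t 0.5 pos [188.8 621.9 256.3] rpy [-3.142  0.     1.276] lin [-180.9  331.4  116.3] yaw 1.423 F [ 0.6  0.  -0.4] w 85.6 q [-1.34  0.63  0.04  1.52 -0.03  1.   -0.02]
```

>>> step_arm([
  [-181,331,60],
  [-181,331,60],
  [-181,331,60],
  [-181,331,60],
  [-181,331,116],
  [-181,331,116],
  [-181,331,116],
  [-181,331,116],
], yaw=[1.423,1.423,1.423,1.423,1.423,1.423,1.423,1.423], gripper=[1,1,1,1,1,1,1,1])

```text
clock: 1.17
eef_pos: [412.7, 393.7, 165.0]
tool_rot: [-3.141, -0.001, 0.27]
force: [0.1, 0.8, 0.1]
width: 85.5
```

```bash
python3 -c "
from h import *;go(453.3,352.5,140,-8.4)"
```

```text
t 1.17 pos [412.7 393.7 165. ] rpy [-3.141e+00 -1.000e-03  2.700e-01] lin [28.1 50.5 25. ] yaw 0.417 F [0.1 0.8 0.1] w 85.5 q [-0.99  0.65  0.27  1.84 -0.26  0.69 -0.3 ]
```

>>> step_arm([
  [28,50,25],
  [28,50,25],
  [28,50,25],
  [28,50,25],
  [28,50,25],
  [28,50,25],
], yaw=[0.417,0.417,0.417,0.417,0.417,0.417], gripper=[1,1,1,1,1,1])

```text
clock: 1.67
eef_pos: [452.0, 354.7, 140.3]
tool_rot: [-3.141, 0.0, -0.139]
force: [-0.3, 0.5, -0.2]
width: 85.3
```

```bash
python3 -c "
from h import *;go(453.3,352.5,40,-8.4)
from cell import cams
for n in('top','scene'):
    d=cams.get_image(n);cv2.imwrite('pics/%s1.png'%n,d['frame'][:,:,::-1]);np.savez(n+'1.npz',**d)
a=cv2.imread('pics/top1.png')[150:290,170:310];b=cv2.imread('pics/scene1.png')[190:330,310:450]
cv2.imwrite('pics/c1.png',cv2.resize(np.hstack([a,b]),None,fx=2.8,fy=2.8))
"
```

```text
t 1.67 pos [452.  354.7 140.3] rpy [-3.141  0.    -0.139] lin [  1.5   2.  100.3] yaw 0.008 F [-0.3  0.5 -0.2] w 85.3 q [-0.94  0.7   0.36  1.84 -0.38  0.66 -0.49]
```

View pics/c1.png

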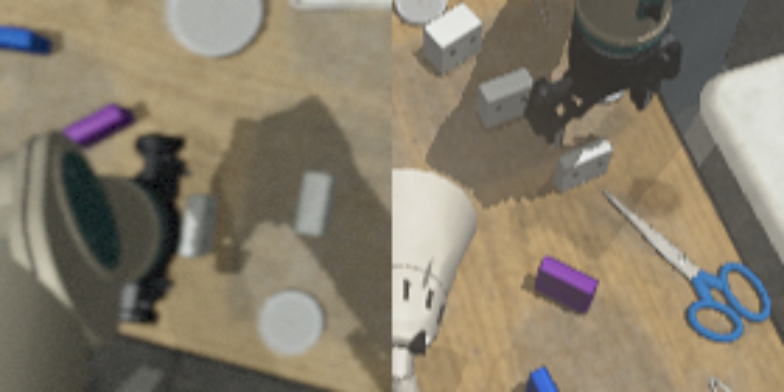

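The gripper is over the aluminium block, left crop (200,225) and right crop (583,165), not over the purple or blue one. Descending to grip it.

>>> step_arm([
  [1.5,1,30],
  [1.5,1,60],
  [1.5,1,85],
  [1.5,1,100],
  [1.5,1,100],
  [1.5,1,100],
], yaw=[0.008,0.008,0.008,0.008,0.008,0.008], gripper=[1,1,1,1,1,1])

```text
clock: 2.27
eef_pos: [453.1, 353.1, 40.0]
tool_rot: [3.141, 0.001, -0.148]
force: [-0.2, 0.4, 0.2]
width: 85.5
```

>>> step_arm([
  [0,0,0],
  [0,0,0],
  [0,0,0],
  [0,0,0],
  [0,0,0],
  [0,0,0],
  [0,0,0],
  [0,0,0],
], yaw=[0,0,0,0,0,0,0,0], gripper=[-1,-1,-1,-1,-1,-1,-1,-1])

```text
clock: 2.93
eef_pos: [454.0, 354.0, 41.9]
tool_rot: [-3.139, -0.001, -0.149]
force: [-1.7, 0.3, 5.5]
width: 55.5
```

>>> step_arm([
  [0,0,-10],
  [0,0,-30],
  [0,0,-60],
  [0,0,-100],
  [0,0,-120],
  [0,0,-120],
  [0,0,-120],
], yaw=[0,0,0,0,0,0,0], gripper=[-1,-1,-1,-1,-1,-1,-1])

```text
clock: 3.52
eef_pos: [453.9, 353.7, 162.2]
tool_rot: [-3.139, -0.002, -0.149]
force: [0.9, -0.2, -2.2]
width: 55.4
```

```bash
python3 - <<'E'
from h import *
from scipy.optimize import least_squares
go(497,-200,160,11)
# cradle fit: use points z 15..56 in region; residual = distance outside/inside rectangles' outline in plan (stop, rack)
for n in('top','scene'):
    W=cloud(np.load(n+'0.npz')).reshape(-1,3)
    W=W[np.isfinite(W).all(1)]
    m=(W[:,0]>400)&(W[:,0]<580)&(W[:,1]>-300)&(W[:,1]<10)&(W[:,2]>35)&(W[:,2]<62);P=W[m]
    # side extents in rotated frame
    best=None
    for a in np.radians(np.arange(9,13.6,.2)):
        ex=np.array([np.cos(a),np.sin(a)]);ey=np.array([-np.sin(a),np.cos(a)])
        u=P[:,:2]@ex;v=P[:,:2]@ey
        w=np.percentile(u,98)-np.percentile(u,2)
        if best is None or w<best[0]:best=(w,a)
    w,a=best
    ex=np.array([np.cos(a),np.sin(a)]);ey=np.array([-np.sin(a),np.cos(a)])
    u=P[:,:2]@ex;v=P[:,:2]@ey
    uc=(np.percentile(u,1)+np.percentile(u,99))/2
    vs=np.sort(v);g=np.diff(vs);i=np.argmax(g);
    print(n,'deg',np.degrees(a).round(1),'w',w.round(1),'u range',np.percentile(u,[1,99]).round(1),'v',vs[0].round(1),vs[i].round(1),vs[i+1].round(1),vs[-1].round(1),'gap',g[i].round(1))
    t=(P[:,2]>48)&(v<vs[i]+1);r=(v>vs[i]+1)&(P[:,2]>55)
    print(' stop z>48 v',v[t].min().round(1),v[t].max().round(1),'n',t.sum(),' hist rack start',np.sort(v[r])[:8].round(1))
    for lab,vc in(('stop',vs[0]+9+0),('rack',None)):
        pass
    c=(vs[0]+46.5+vs[-1]-180)/2
    print(' gap centre from ends',(uc*ex+c*ey).round(1),' from stop',vs[0]+46.5,' from rack end',vs[-1]-180,'from rack face',vs[i+1]-28.5)
E
```

```text
t 3.52 pos [453.9 353.7 162.2] rpy [-3.139e+00 -2.000e-03 -1.490e-01] lin [124.7 541.2   0.9] yaw -0.341 F [ 0.9 -0.2 -2.2] w 55.4 q [-0.95  0.67  0.39  1.83 -0.37  0.71 -0.51]
top deg 10.2 w 38.5 u range [432.1 471.3] v -346.3 -325.3 -270.6 -118.5 gap 54.7
 stop z>48 v -346.3 -328.6 n 97  hist rack start [-270.6 -270.5 -269.8 -269.6 -269.4 -269.4 -269.1 -268.9]
 gap centre from ends [ 497.5 -214.4]  from stop -299.7726781100805  from rack end -298.466922899475 from rack face -299.05902536153303
scene deg 11.0 w 39.0 u range [431.2 472.1] v -351.2 -324.7 -274.7 -119.8 gap 50.0
 stop z>48 v -348.2 -333.6 n 33  hist rack start [-273.9 -272.3 -271.4 -270.2 -269.8 -269.1 -268.4 -268.4]
 gap centre from ends [ 501.  -210.6]  from stop -304.7494626931485  from rack end -299.8140532123667 from rack face -303.2080362033505
```

```bash
python3 -c "
from h import *;go(496.6,-194.3,160,10.8)"
```

```text
t 3.52 pos [453.9 353.7 162.2] rpy [-3.139e+00 -2.000e-03 -1.490e-01] lin [123.4 535.7   1. ] yaw -0.337 F [ 0.9 -0.2 -2.2] w 55.4 q [-0.95  0.67  0.39  1.83 -0.37  0.71 -0.51]
```

>>> step_arm([
  [5,20,0],
  [15,55,0],
  [23,93,0],
  [32,132,0],
  [41,171,0],
  [50,210,0],
  [59,249,0],
  [68,288,0],
], yaw=[-0.02,-0.06,-0.1,-0.14,-0.18,-0.22,-0.26,-0.3], gripper=[-1,-1,-1,-1,-1,-1,-1,-1])

```text
clock: 4.18
eef_pos: [476.5, 56.4, 159.1]
tool_rot: [-3.142, 0.003, 0.153]
force: [-0.1, -0.1, -2.6]
width: 55.4
```

```bash
python3 -c "
from h import *;go(496.6,-194.3,160,10.8)"
```

```text
t 4.18 pos [476.5  56.4 159.1] rpy [-3.142e+00  3.000e-03  1.530e-01] lin [-18.5 250.8  -0.8] yaw -0.035 F [-0.1 -0.1 -2.6] w 55.4 q [-0.34  0.56  0.23  2.08 -0.24  0.54  0.23]
```

>>> step_arm([
  [-3,39,0],
  [-6,78,0],
  [-9,116,0],
  [-12,154,0],
  [-15,190,0],
  [-17,220,0],
  [-18,240,0],
  [-18,246,0],
], yaw=[-0.02,-0.035,-0.035,-0.035,-0.035,-0.035,-0.035,-0.035], gripper=[-1,-1,-1,-1,-1,-1,-1,-1])

```text
clock: 4.85
eef_pos: [495.8, -192.2, 159.2]
tool_rot: [3.14, 0.002, 0.18]
force: [0.6, -0.3, -1.2]
width: 55.4
```

>>> step_arm([
  [0,0,0],
  [0,0,0],
], yaw=[0,0], gripper=[-1,-1])

```text
clock: 5.02
eef_pos: [496.3, -186.2, 159.3]
tool_rot: [-3.139, 0.002, 0.187]
force: [-0.9, 0.4, -1.6]
width: 55.4
```

```bash
python3 -c "
from h import *;go(496.6,-194.3,90,10.8)
from cell import cams
for n in('top','scene'):
    d=cams.get_image(n);cv2.imwrite('pics/%s2.png'%n,d['frame'][:,:,::-1]);np.savez(n+'2.npz',**d)
a=cv2.imread('pics/top2.png')[140:280,370:510];b=cv2.imread('pics/scene2.png')[60:200,220:360]
cv2.imwrite('pics/c2.png',cv2.resize(np.hstack([a,b]),None,fx=2.8,fy=2.8))
"
```

```text
t 5.02 pos [ 496.3 -186.2  159.3] rpy [-3.139e+00  2.000e-03  1.870e-01] lin [-1.1  8.2 69.3] yaw -0.002 F [-0.9  0.4 -1.6] w 55.4 q [ 0.19  0.6   0.18  1.95 -0.18  0.61  0.67]
```

View pics/c2.png

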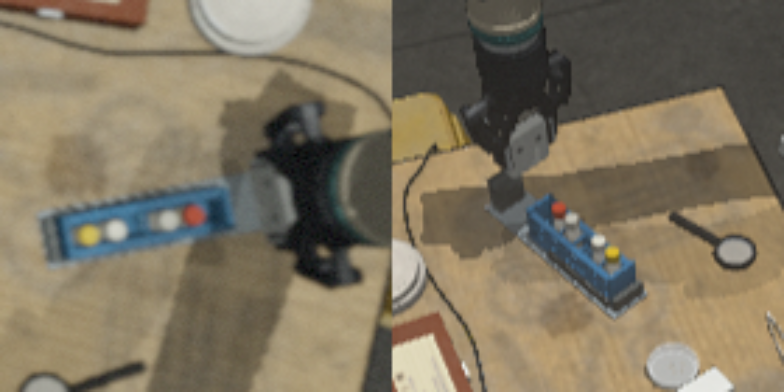

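```bash
python3 - <<'E'
from h import *
d=np.load('scene2.npz');W=cloud(d)
a=np.radians(10.8);ex=np.array([np.cos(a),np.sin(a)]);ey=np.array([-np.sin(a),np.cos(a)])
g=np.array([501,-210.6])
f=d['frame'].astype(int)
Q=W[100:130,255:285];F=f[100:130,255:285]
u=(Q[...,:2]-g)@ex;v=(Q[...,:2]-g)@ey
m=(F.min(-1)>90)&(Q[...,2]>90)
print(m.sum());print('u',np.percentile(u[m],[1,10,50,90,99]).round(1),'v',np.percentile(v[m],[1,10,50,90,99]).round(1),'z',np.percentile(Q[m][:,2],[1,50,99]).round(1))
A=np.c_[u[m],Q[m][:,2],np.ones(m.sum())]
s=np.abs(v[m]-np.median(v[m]))<6
c=np.linalg.lstsq(A[s],v[m][s],rcond=None)[0];print('slope u',np.degrees(c[0]).round(2),'slope z',c[1].round(3))
# top camera: v of visible top-rear? 
d=np.load('top2.npz');W=cloud(d);F=d['frame'].astype(int);Q=W[195:225,455:478];F=F[195:225,455:478]
g=np.array([497.5,-214.3]);u=(Q[...,:2]-g)@ex;v=(Q[...,:2]-g)@ey
m=(F.min(-1)>85)&(Q[...,2]>90);print('top',m.sum(),'u',np.percentile(u[m],[1,50,99]).round(1),'v',np.percentile(v[m],[1,10,50,90,99]).round(1),'z',np.percentile(Q[m][:,2],[1,50,99]).round(1))
E
```

```text
202
u [-23.  -17.6   2.2  22.1  33.9] v [20.4 26.5 33.4 36.  38.7] z [118.1 154.2 178.8]
slope u 0.84 slope z -0.028
top 193 u [-18.    4.4  27.9] v [26.  29.4 33.5 34.5 36.1] z [124.8 167.1 184.2]
```

>>> step_arm([
  [-2,7,0],
  [-2,7,15],
  [-2,7,35],
  [-2,7,55],
  [-2,7,70],
  [-2,7,80],
  [-2,7,85],
  [-2,7,85],
], yaw=[0,0,0,0,0,0,0,0], gripper=[-1,-1,-1,-1,-1,-1,-1,-1])

```text
clock: 5.78
eef_pos: [496.1, -194.4, 74.5]
tool_rot: [-3.141, 0.001, 0.187]
force: [-1.1, -0.5, -1.1]
width: 55.4
```

```bash
python3 -c "
from h import *;go(496.6,-194.3,50,10.8)
from cell import cams
for n in('top','scene'):
    d=cams.get_image(n);cv2.imwrite('pics/%s3.png'%n,d['frame'][:,:,::-1]);np.savez(n+'3.npz',**d)
a=cv2.imread('pics/top3.png')[140:280,370:510];b=cv2.imread('pics/scene3.png')[80:180,230:330]
cv2.imwrite('pics/c3.png',np.hstack([cv2.resize(a,(400,400)),cv2.resize(b,(400,400))]))
"
```

```text
t 5.78 pos [ 496.1 -194.4   74.5] rpy [-3.141e+00  1.000e-03  1.870e-01] lin [ 0.5 -0.  24.5] yaw -0.002 F [-1.1 -0.5 -1.1] w 55.4 q [ 0.24  0.75  0.13  1.98 -0.21  0.42  0.71]
```

View pics/c3.png

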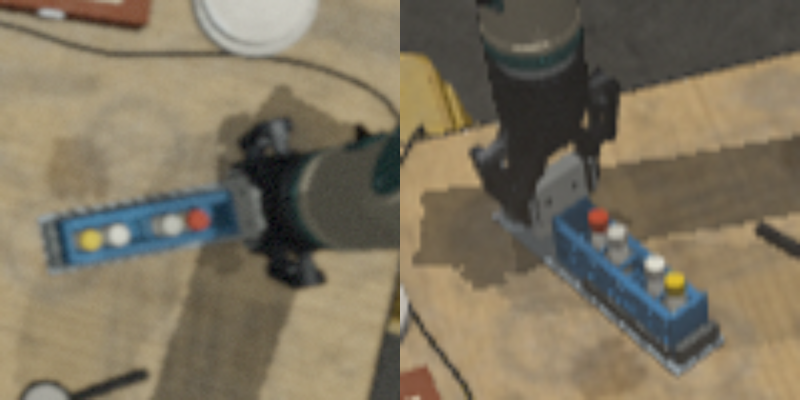

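The thin block is entering the gap just behind the rack face, at right crop (565,190), with no contact force. I'll lower it slowly.

>>> step_arm([
  [0,0,6],
  [0,0,12],
  [0,0,17],
  [0,0,21],
  [0,0,23],
  [0,0,24],
  [0,0,25],
  [0,0,25],
], yaw=[0,0,0,0,0,0,0,0], gripper=[-1,-1,-1,-1,-1,-1,-1,-1])

```text
clock: 6.55
eef_pos: [496.4, -194.9, 50.1]
tool_rot: [-3.142, 0.0, 0.186]
force: [-0.0, 0.6, -2.0]
width: 55.2
```

>>> step_arm([
  [0,0,1],
  [0,0,1],
  [0,0,1.5],
  [0,0,1.5],
], yaw=[0,0,0,0], gripper=[-1,-1,-1,-1])

```text
clock: 6.88
eef_pos: [496.5, -194.9, 48.8]
tool_rot: [3.142, -0.0, 0.186]
force: [-0.5, 0.2, -1.9]
width: 55.5
```

>>> step_arm([
  [0,0,1],
  [0,0,1],
  [0,0,1],
  [0,0,1],
], yaw=[0,0,0,0], gripper=[-1,-1,-1,-1])

```text
clock: 7.22
eef_pos: [496.6, -195.0, 47.9]
tool_rot: [3.141, -0.0, 0.186]
force: [0.5, 0.4, 2.1]
width: 55.2
```

>>> step_arm([
  [0,0,0.5],
  [0,-0.7,0.5],
  [0,-0.7,0.5],
], yaw=[0,0,0], gripper=[-1,-1,-1])

```text
clock: 7.47
eef_pos: [496.6, -194.9, 47.9]
tool_rot: [3.14, -0.001, 0.186]
force: [-1.4, 0.1, 6.6]
width: 55.2
```

>>> step_arm([
  [0,-0.5,0],
  [0,-0.5,0],
], yaw=[0,0], gripper=[-1,-1])

```text
clock: 7.63
eef_pos: [496.6, -194.9, 48.0]
tool_rot: [3.14, -0.001, 0.185]
force: [-1.3, -1.5, 5.2]
width: 55.0
```

>>> step_arm([
  [0,-0.5,0],
  [0,-1,0],
  [0,-1,0],
], yaw=[0,0,0], gripper=[-1,-1,-1])

```text
clock: 7.88
eef_pos: [496.6, -194.7, 47.9]
tool_rot: [3.139, -0.001, 0.185]
force: [-0.9, -2.8, 5.3]
width: 55.3
```

>>> step_arm([
  [0,-0.5,0],
  [0,-0.5,0],
], yaw=[0,0], gripper=[-1,-1])

```text
clock: 8.05
eef_pos: [496.6, -194.4, 47.9]
tool_rot: [3.138, -0.002, 0.185]
force: [-1.0, -3.9, 5.4]
width: 55.4
```

>>> step_arm([
  [0,-0.7,0],
  [0,-1.5,0],
  [0,-1.5,0],
], yaw=[0,0,0], gripper=[-1,-1,-1])

```text
clock: 8.3
eef_pos: [496.6, -192.5, 47.9]
tool_rot: [3.139, -0.002, 0.185]
force: [0.0, -3.0, 5.6]
width: 55.0
```

>>> step_arm([
  [0,-0.5,0],
  [0,-1,0],
  [0,-1,0],
], yaw=[0,0,0], gripper=[-1,-1,-1])

```text
clock: 8.55
eef_pos: [496.5, -191.5, 47.9]
tool_rot: [3.139, -0.002, 0.185]
force: [0.2, -4.1, 5.8]
width: 55.2
```

>>> step_arm([
  [0,-0.5,0],
  [0,-1,0],
  [0,-1,0],
], yaw=[0,0,0], gripper=[-1,-1,-1])

```text
clock: 8.8
eef_pos: [496.5, -191.1, 47.9]
tool_rot: [3.138, -0.002, 0.185]
force: [0.5, -4.8, 4.3]
width: 55.2
```

>>> step_arm([
  [0,-0.5,0],
  [0,-1,0],
  [0,-1,0],
], yaw=[0,0,0], gripper=[-1,-1,-1])

```text
clock: 9.05
eef_pos: [496.5, -191.1, 47.9]
tool_rot: [3.136, -0.003, 0.184]
force: [0.8, -6.9, 3.3]
width: 55.2
```

>>> step_arm([
  [0,1,0],
  [0,2,0],
  [0,2,-0.5],
], yaw=[0,0,0], gripper=[-1,-1,-1])

```text
clock: 9.3
eef_pos: [496.5, -191.1, 48.0]
tool_rot: [3.139, -0.002, 0.185]
force: [2.3, -4.7, -4.3]
width: 55.2
```

>>> step_arm([
  [0,0,0],
  [0,0,0],
  [0,0,0],
  [0,0,0],
  [0,0,0],
  [0,0,0],
], yaw=[0,0,0,0,0,0], gripper=[1,1,1,1,1,1])

```text
clock: 9.8
eef_pos: [495.4, -189.5, 47.6]
tool_rot: [-3.141, 0.0, 0.186]
force: [0.0, 0.2, -1.1]
width: 85.2
```

>>> step_arm([
  [0,0,-15],
  [0,0,-40],
  [0,0,-80],
  [0,0,-110],
  [0,0,-110],
  [0,0,-110],
], yaw=[0,0,0,0,0,0], gripper=[1,1,1,1,1,1])

```text
clock: 10.3
eef_pos: [496.6, -190.0, 159.6]
tool_rot: [3.14, -0.004, 0.186]
force: [-1.4, -0.4, -0.5]
width: 85.6
```

```bash
python3 -c "
from h import *;go(479.5,153.0,140,4)
"
```

```text
t 10.3 pos [ 496.6 -190.   159.6] rpy [ 3.14  -0.004  0.186] lin [  46.6 -340.3   19.2] yaw 0.116 F [-1.4 -0.4 -0.5] w 85.6 q [ 0.19  0.6   0.18  1.95 -0.19  0.6   0.68]
```

>>> step_arm([
  [6,-41,0],
  [12,-82,0],
  [18,-123,0],
  [24,-164,0],
  [30,-205,5],
  [36,-246,10],
  [42,-287,15],
  [46,-328,19],
], yaw=[0.015,0.03,0.045,0.06,0.075,0.09,0.105,0.116], gripper=[1,1,1,1,1,1,1,1])

```text
clock: 10.97
eef_pos: [478.9, 142.8, 137.2]
tool_rot: [3.141, 0.002, 0.069]
force: [0.4, -0.2, 0.3]
width: 85.3
```

>>> step_arm([
  [0,-10,0],
  [0,-11,0],
  [0,-11,0],
  [0,-11,0],
], yaw=[0,0,0,0], gripper=[1,1,1,1])

```text
clock: 11.3
eef_pos: [479.0, 150.1, 138.2]
tool_rot: [3.14, 0.001, 0.068]
force: [0.2, 0.2, 0.4]
width: 85.6
```

```bash
python3 - <<'E'
from h import *
from cell import cams
go(479,152.8,40,4)
for n in('top','scene'):
    d=cams.get_image(n);cv2.imwrite('pics/%s4.png'%n,d['frame'][:,:,::-1]);np.savez(n+'4.npz',**d)
a=cv2.imread('pics/top4.png')[170:270,390:490];b=cv2.imread('pics/scene4.png')[90:190,230:330]
cv2.imwrite('pics/c4.png',np.hstack([cv2.resize(a,(400,400)),cv2.resize(b,(400,400))]))
a=np.radians(10.8);ex=np.array([np.cos(a),np.sin(a)]);ey=np.array([-np.sin(a),np.cos(a)])
for n,g in(('top',(497.5,-214.3)),('scene',(501,-210.6))):
    W=cloud(np.load(n+'4.npz')).reshape(-1,3)
    u=(W[:,:2]-g)@ex;v=(W[:,:2]-g)@ey
    m=(np.abs(u)<40)&(np.abs(v)<40)&(W[:,2]>60)&(W[:,2]<75)
    r=cv2.minAreaRect(np.c_[u,v][m].astype(np.float32));print(n,m.sum(),np.median(W[m,2]).round(1),np.round(r[0],1),np.round(r[1],1),round(r[2],1))
E
```

```text
t 11.3 pos [479.  150.1 138.2] rpy [3.14e+00 1.00e-03 6.80e-02] lin [ 0.3 -2.8 98.2] yaw -0.002 F [0.2 0.2 0.4] w 85.6 q [-0.54  0.62  0.27  2.04 -0.31  0.52  0.02]
top 189 66.7 [ 3.8 21.7] [24.5 55.5] 88.4
scene 67 63.6 [ 3.  20.8] [19.1 56.1] 89.6
```

View pics/c4.png

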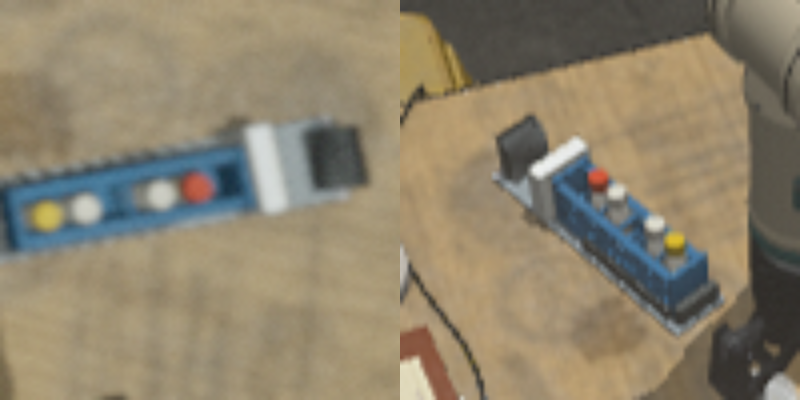

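The thin packer stands seated against the rack, at left crop (265,165) and right crop (560,165), with its top at z≈66. The dark stop at (335,155) in the left crop is clear. Next, the thick packer.

>>> step_arm([
  [0,-2.5,30],
  [0,-2.5,60],
  [0,-2.5,85],
  [0,-2.5,98],
  [0,-2.5,98],
  [0,-2.5,98],
], yaw=[0,0,0,0,0,0], gripper=[1,1,1,1,1,1])

```text
clock: 11.9
eef_pos: [479.1, 152.8, 40.5]
tool_rot: [3.141, 0.001, 0.067]
force: [0.7, 0.2, 0.2]
width: 85.4
```

>>> step_arm([
  [0,0,0],
  [0,0,0],
  [0,0,0],
  [0,0,0],
  [0,0,0],
  [0,0,0],
  [0,0,0],
  [0,0,0],
], yaw=[0,0,0,0,0,0,0,0], gripper=[-1,-1,-1,-1,-1,-1,-1,-1])

```text
clock: 12.57
eef_pos: [479.0, 154.5, 42.1]
tool_rot: [-3.141, -0.0, 0.07]
force: [-2.4, 0.0, 5.8]
width: 55.5
```

>>> step_arm([
  [0,0,-10],
  [0,0,-30],
  [0,0,-60],
  [0,0,-100],
  [0,0,-120],
  [0,0,-120],
  [0,0,-120],
], yaw=[0,0,0,0,0,0,0], gripper=[-1,-1,-1,-1,-1,-1,-1])

```text
clock: 13.15
eef_pos: [479.7, 155.1, 162.4]
tool_rot: [-3.14, -0.003, 0.071]
force: [-0.1, 0.2, -2.7]
width: 55.7
```

```bash
python3 -c "
from h import *;go(503,-219.8,160,10.8)"
```

```text
t 13.15 pos [479.7 155.1 162.4] rpy [-3.14e+00 -3.00e-03  7.10e-02] lin [ -3.2 375.6   1.9] yaw -0.118 F [-0.1  0.2 -2.7] w 55.7 q [-0.57  0.58  0.3   2.02 -0.3   0.58  0.01]
```

>>> step_arm([
  [0,20,0],
  [0,55,0],
  [0,95,0],
  [0,135,0],
  [-1,175,0],
  [-1,215,0],
  [-2,255,0],
  [-2,295,0],
], yaw=[-0.01,-0.03,-0.045,-0.06,-0.08,-0.1,-0.118,-0.118], gripper=[-1,-1,-1,-1,-1,-1,-1,-1])

```text
clock: 13.82
eef_pos: [496.1, -141.4, 159.2]
tool_rot: [-3.14, 0.003, 0.189]
force: [0.3, 0.4, -2.5]
width: 55.2
```

```bash
python3 -c "
from h import *;go(503.3,-218.4,160,10.8)"
```

```text
t 13.82 pos [ 496.1 -141.4  159.2] rpy [-3.14e+00  3.00e-03  1.89e-01] lin [-7.4 77.  -0.9] yaw 0.0 F [ 0.3  0.4 -2.5] w 55.2 q [ 0.08  0.59  0.21  1.98 -0.21  0.59  0.62]
```

>>> step_arm([
  [-3,30,0],
  [-6,55,0],
  [-7,68,0],
  [-7,70,0],
  [-7,70,0],
  [-7,70,0],
], yaw=[0,0,0,0,0,0], gripper=[-1,-1,-1,-1,-1,-1])

```text
clock: 14.32
eef_pos: [503.6, -207.4, 159.9]
tool_rot: [-3.139, 0.001, 0.19]
force: [0.1, 0.2, -2.8]
width: 55.7
```

```bash
python3 - <<'E'
from h import *
from cell import cams
go(503.3,-218.4,110,10.8)
for n in('top','scene'):
    d=cams.get_image(n);cv2.imwrite('pics/%s5.png'%n,d['frame'][:,:,::-1]);np.savez(n+'5.npz',**d)
a=cv2.imread('pics/top5.png')[160:260,410:510];b=cv2.imread('pics/scene5.png')[70:170,230:330]
cv2.imwrite('pics/c5.png',np.hstack([cv2.resize(a,(400,400)),cv2.resize(b,(400,400))]))
a=np.radians(10.8);ex=np.array([np.cos(a),np.sin(a)]);ey=np.array([-np.sin(a),np.cos(a)])
for n,g,w in(('top',(497.5,-214.3),(190,450,235,490)),('scene',(501,-210.6),(85,240,140,290))):
    d=np.load(n+'5.npz');W=cloud(d)[w[0]:w[2],w[1]:w[3]];F=d['frame'].astype(int)[w[0]:w[2],w[1]:w[3]]
    u=(W[...,:2]-g)@ex;v=(W[...,:2]-g)@ey
    m=(F.min(-1)>85)&(np.ptp(F,axis=-1)<30)&(W[...,2]>95)&(np.abs(u)<40)&(W[...,2]<185)&(v<40)
    print(n,m.sum(),'u',np.percentile(u[m],[1,10,50,90,99]).round(1),'v',np.percentile(v[m],[1,10,25,50,75,90,99]).round(1),'z',np.percentile(W[m][:,2],[1,50,99]).round(1))
E
```

```text
t 14.32 pos [ 503.6 -207.4  159.9] rpy [-3.139e+00  1.000e-03  1.900e-01] lin [-2.3 10.9 49.9] yaw 0.002 F [ 0.1  0.2 -2.8] w 55.7 q [ 0.21  0.62  0.2   1.91 -0.2   0.64  0.72]
top 381 u [-18.1 -11.6   8.6  29.2  34.8] v [ 2.6  7.2 13.5 19.4 20.5 21.  21.6] z [126.8 175.4 181.5]
scene 292 u [-21.6 -16.3   5.8  31.   38.5] v [-12.3  -0.   12.7  18.3  19.9  21.3  23.4] z [121.  162.5 179.8]
```

View pics/c5.png

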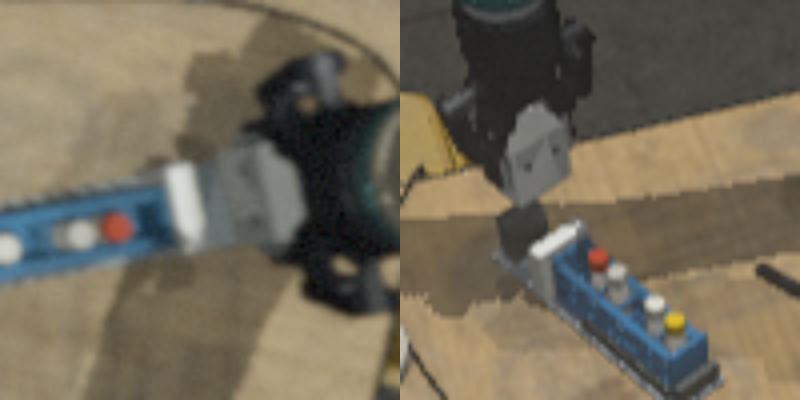

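>>> step_arm([
  [-4,11,0],
  [-4,11,15],
  [-4,11,30],
  [-4,11,42],
  [-4,11,48],
  [-4,11,48],
  [-4,11,48],
], yaw=[0,0,0,0,0,0,0], gripper=[-1,-1,-1,-1,-1,-1,-1])

```text
clock: 15.0
eef_pos: [502.1, -221.6, 112.8]
tool_rot: [3.142, 0.0, 0.188]
force: [-0.4, -0.1, -3.1]
width: 55.5
```

```bash
python3 - <<'E'
from h import *
from cell import cams
go(499.5,-219.1,50,10.8)
for n in('top','scene'):
    d=cams.get_image(n);cv2.imwrite('pics/%s6.png'%n,d['frame'][:,:,::-1]);np.savez(n+'6.npz',**d)
a=cv2.imread('pics/top6.png')[160:260,410:510];b=cv2.imread('pics/scene6.png')[90:160,230:300]
cv2.imwrite('pics/c6.png',np.hstack([cv2.resize(a,(400,400)),cv2.resize(b,(400,400))]))
E
```

```text
t 15.0 pos [ 502.1 -221.6  112.8] rpy [3.142 0.    0.188] lin [-2.1 -3.  62.8] yaw -0.0 F [-0.4 -0.1 -3.1] w 55.5 q [ 0.25  0.7   0.17  1.93 -0.21  0.53  0.76]
```

View pics/c6.png

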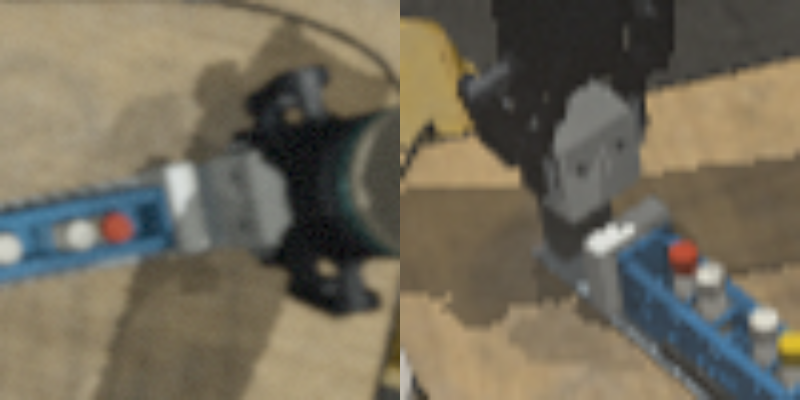

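```bash
python3 - <<'E'
from h import *
from cell import cams,ctrl
s=ctrl.read_state();print(s['clock'],np.round(s['eef_pos'],1))
a=np.radians(10.8);ex=np.array([np.cos(a),np.sin(a)]);ey=np.array([-np.sin(a),np.cos(a)])
for n,g in(('top',(497.5,-214.3)),('scene',(501,-210.6))):
  for it in range(2):
    d=cams.get_image(n);W=cloud(d).reshape(-1,3);F=d['frame'].astype(int).reshape(-1,3)
    u=(W[:,:2]-g)@ex;v=(W[:,:2]-g)@ey;z=W[:,2]
    gr=(np.ptp(F,axis=-1)<30)&(F.min(-1)>80)
    m=gr&(np.abs(u-4)<24)&(z>80)&(z<125)&(v>-5)&(v<20)
    print(n,m.sum(),'face v',np.percentile(v[m],[10,25,50,75,90]).round(1),'u',np.percentile(u[m],[2,98]).round(1))
    h=gr&(np.abs(u-4)<40)&(z>80)&(z<140)&(v>-15)&(v<20);print('   u all',np.percentile(u[h],[1,99]).round(1))
    t=(np.abs(u)<24)&(z>60)&(z<72)&(v>0)&(v<28)&(F.min(-1)>100);print('   thin top v',np.percentile(v[t],[2,10,50,90]).round(1),t.sum())
E
```

```text
15.1 [ 502.6 -221.8  113.5]
top 137 face v [5.6 6.  6.3 6.7 7.1] u [-17.9  27. ]
   u all [-22.4  32. ]
   thin top v [11.8 14.  20.8 26.4] 124
top 131 face v [5.6 6.  6.4 6.9 7.3] u [-18.  27.]
   u all [-22.4  32. ]
   thin top v [12.4 14.1 20.7 26.7] 126
scene 120 face v [3.7 5.  6.2 7.1 8.1] u [-19.   27.5]
   u all [-30.1  36.1]
   thin top v [12.8 14.1 20.7 26.7] 45
scene 120 face v [4.  5.2 6.  7.6 9. ] u [-19.4  27.7]
   u all [-26.9  36.8]
   thin top v [11.8 13.9 20.5 26.5] 45
```

>>> step_arm([
  [-1.5,-3,0],
  [-1.5,-3,0],
  [-1.5,-3,10],
  [-1.5,-3,20],
  [-1.5,-3,20],
], yaw=[0,0,0,0,0], gripper=[-1,-1,-1,-1,-1])

```text
clock: 15.72
eef_pos: [498.7, -218.2, 90.5]
tool_rot: [-3.139, 0.003, 0.188]
force: [-1.0, -0.7, -3.3]
width: 55.6
```

```bash
python3 - <<'E'
from h import *
from cell import cams,ctrl
s=ctrl.read_state();print(s['clock'],np.round(s['eef_pos'],1),np.round(s['force'],1))
a=np.radians(10.8);ex=np.array([np.cos(a),np.sin(a)]);ey=np.array([-np.sin(a),np.cos(a)])
for n,g in(('top',(497.5,-214.3)),('scene',(501,-210.6))):
    d=cams.get_image(n);cv2.imwrite('pics/%s7.png'%n,d['frame'][:,:,::-1]);W=cloud(d).reshape(-1,3);F=d['frame'].astype(int).reshape(-1,3)
    u=(W[:,:2]-g)@ex;v=(W[:,:2]-g)@ey;z=W[:,2]
    gr=(np.ptp(F,axis=-1)<30)&(F.min(-1)>80)
    m=gr&(np.abs(u-4)<24)&(z>72)&(z<105)&(v>-5)&(v<20)
    print(n,m.sum(),'face v',np.percentile(v[m],[10,25,50,75,90]).round(1),'u',np.percentile(u[m],[2,98]).round(1))
a=cv2.imread('pics/top7.png')[160:260,410:510];b=cv2.imread('pics/scene7.png')[90:160,230:300]
cv2.imwrite('pics/c7.png',np.hstack([cv2.resize(a,(400,400)),cv2.resize(b,(400,400))]))
E
```

```text
15.7167 [ 498.7 -218.2   90.5] [-1.  -0.7 -3.3]
top 94 face v [10.1 10.3 10.7 11.1 11.5] u [-19.3  27.1]
scene 92 face v [ 5.3  7.9  9.  10.5 11.9] u [-17.4  26.5]
```

View pics/c7.png

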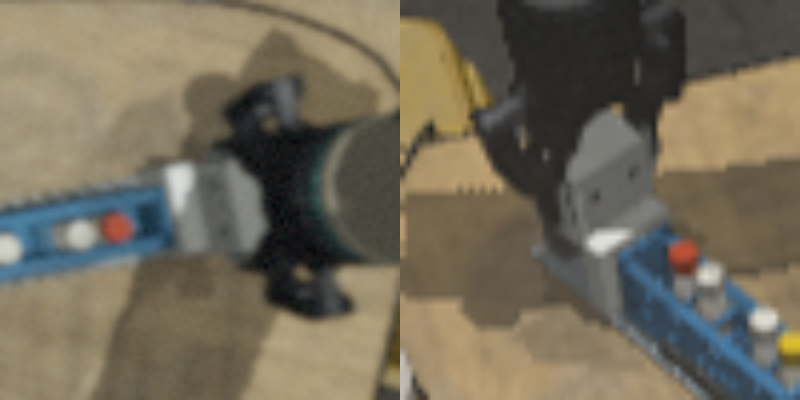

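The thick block's foot is between the thin packer's top at left crop (180,185) and the stop, with no contact force. I'll back off 0.8 mm and descend in small steps.

>>> step_arm([
  [0,0.8,0],
  [0,0.8,2],
  [0,0.8,5],
  [0,0.8,8],
  [0,0.8,10],
  [0,0.8,10],
], yaw=[0,0,0,0,0,0], gripper=[-1,-1,-1,-1,-1,-1])

```text
clock: 16.32
eef_pos: [499.9, -219.5, 82.3]
tool_rot: [-3.141, 0.001, 0.188]
force: [0.9, 0.5, -2.6]
width: 55.4
```

>>> step_arm([
  [0,0,2],
  [0,0,4],
  [0,0,6],
  [0,0,8],
  [0,0,8],
], yaw=[0,0,0,0,0], gripper=[-1,-1,-1,-1,-1])

```text
clock: 16.73
eef_pos: [499.9, -219.5, 74.3]
tool_rot: [-3.141, 0.001, 0.188]
force: [1.1, -0.0, -2.8]
width: 55.3
```

>>> step_arm([
  [0,0,2],
  [0,0,4],
  [0,0,6],
  [0,0,6],
], yaw=[0,0,0,0], gripper=[-1,-1,-1,-1])

```text
clock: 17.07
eef_pos: [500.0, -219.5, 68.3]
tool_rot: [-3.141, 0.001, 0.188]
force: [0.4, 0.1, -2.9]
width: 55.4
```

>>> step_arm([
  [0,0,2],
  [0,0,4],
  [0,0,6],
  [0,0,8],
  [0,0,10],
  [0,0,12],
  [0,0,14],
  [0,0,14],
], yaw=[0,0,0,0,0,0,0,0], gripper=[-1,-1,-1,-1,-1,-1,-1,-1])

```text
clock: 17.73
eef_pos: [500.0, -219.5, 54.3]
tool_rot: [-3.141, 0.001, 0.188]
force: [-0.3, 0.0, -2.9]
width: 55.4
```

Fitting cleanly; now the last few millimetres to the floor.

>>> step_arm([
  [0,0,1],
  [0,0,2],
  [0,0,3],
  [0,0,4],
  [0,0,5],
  [0,0,5],
], yaw=[0,0,0,0,0,0], gripper=[-1,-1,-1,-1,-1,-1])

```text
clock: 18.23
eef_pos: [500.1, -219.6, 49.6]
tool_rot: [-3.141, 0.0, 0.188]
force: [-0.6, -0.4, -2.5]
width: 55.6
```

>>> step_arm([
  [0,0,0.7],
  [0,0,1.4],
  [0,0,1.4],
], yaw=[0,0,0], gripper=[-1,-1,-1])

```text
clock: 18.48
eef_pos: [500.2, -219.6, 48.3]
tool_rot: [-3.141, 0.0, 0.188]
force: [-0.6, -0.6, -3.3]
width: 55.2
```

>>> step_arm([
  [0,0,0.5],
  [0,0,1],
  [0,0,1],
], yaw=[0,0,0], gripper=[-1,-1,-1])

```text
clock: 18.73
eef_pos: [500.2, -219.7, 48.1]
tool_rot: [-3.141, -0.0, 0.188]
force: [-1.3, 0.8, 5.1]
width: 55.4
```

>>> step_arm([
  [0,0,0.5],
  [0,0,0.5],
  [0,0,0.5],
], yaw=[0,0,0], gripper=[-1,-1,-1])

```text
clock: 18.98
eef_pos: [500.2, -219.7, 48.1]
tool_rot: [-3.141, -0.0, 0.188]
force: [-1.7, 1.4, 9.6]
width: 55.6
```

Seated: z stopped at 48.1 and the force rises. Releasing and retreating.

>>> step_arm([
  [0,0,-1],
  [0,0,-1],
  [0,0,-1],
  [0,0,-1],
  [0,0,-1],
  [0,0,-1],
  [0,0,-1],
  [0,0,-1],
], yaw=[0,0,0,0,0,0,0,0], gripper=[-1,1,1,1,1,1,1,1])

```text
clock: 19.65
eef_pos: [500.2, -219.6, 47.8]
tool_rot: [-3.142, 0.0, 0.188]
force: [0.9, -0.1, 0.8]
width: 85.4
```

>>> step_arm([
  [0,0,-15],
  [0,0,-40],
  [0,0,-80],
  [0,0,-120],
  [0,0,-140],
  [0,-40,-140],
  [0,-80,-140],
  [0,-120,-140],
], yaw=[0,0,0,0,0,0,0,0], gripper=[1,1,1,1,1,1,1,1])

```text
clock: 20.32
eef_pos: [477.6, -101.0, 188.5]
tool_rot: [3.141, -0.002, 0.186]
force: [0.6, 0.6, 0.3]
width: 85.4
```

>>> step_arm([
  [0,-40,0],
  [0,-80,0],
  [0,-110,0],
  [0,-120,0],
  [0,-120,0],
], yaw=[0,0,0,0,0], gripper=[1,1,1,1,1])

```text
clock: 20.73
eef_pos: [454.8, 19.2, 187.8]
tool_rot: [-3.14, 0.0, 0.194]
force: [-0.7, -0.9, 0.2]
width: 85.4
```

```bash
python3 - <<'E'
from h import *
from cell import cams,ctrl
s=ctrl.read_state();print(s['clock'],np.round(s['eef_pos'],1),np.round(s['force'],1))
a=np.radians(10.8);ex=np.array([np.cos(a),np.sin(a)]);ey=np.array([-np.sin(a),np.cos(a)])
for n,g in(('top',(497.5,-214.3)),('scene',(501,-210.6))):
    d=cams.get_image(n);cv2.imwrite('pics/%s8.png'%n,d['frame'][:,:,::-1]);W=cloud(d).reshape(-1,3)
    u=(W[:,:2]-g)@ex;v=(W[:,:2]-g)@ey;z=W[:,2]
    for k,lo,hi in(('thin',11.5,28),('thick',-32,8.5)):
        m=(np.abs(u)<40)&(z>60)&(z<75)&(v>lo)&(v<hi)
        r=cv2.minAreaRect(np.c_[u,v][m].astype(np.float32));print(n,k,m.sum(),'z',np.percentile(z[m],[10,50,90]).round(1),np.round(r[0],1),np.round(r[1],1),round(r[2],1))
    m=(np.hypot(W[:,0]-473,W[:,1]-245)<45)&(z>54)&(z<70);r=cv2.minAreaRect(W[m][:,:2].astype(np.float32));print(' mid',np.round(r[0],1),np.round(r[1],1))
a=cv2.imread('pics/top8.png')[170:270,390:490];b=cv2.imread('pics/scene8.png')[90:160,240:310]
cv2.imwrite('pics/c8.png',np.hstack([cv2.resize(a,(400,400)),cv2.resize(b,(400,400))]))
E
```

```text
20.7333 [454.8  19.2 187.8] [-0.7 -0.9  0.2]
top thin 6 z [64.  65.7 68. ] [30.3 17.9] [9.8 1.7] 63.8
top thick 188 z [64.5 67.1 69.3] [  2.6 -10.1] [55.6 35.6] 0.3
 mid [472.  243.5] [26.  55.9]
scene thin 58 z [61.2 63.7 67. ] [ 3.3 20. ] [54.7 15.3] 0.5
scene thick 116 z [61.8 64.1 67. ] [ 0.9 -7.8] [34.4 53.6] 87.1
 mid [473.7 248.3] [26.5 55.4]
```

View pics/c8.png

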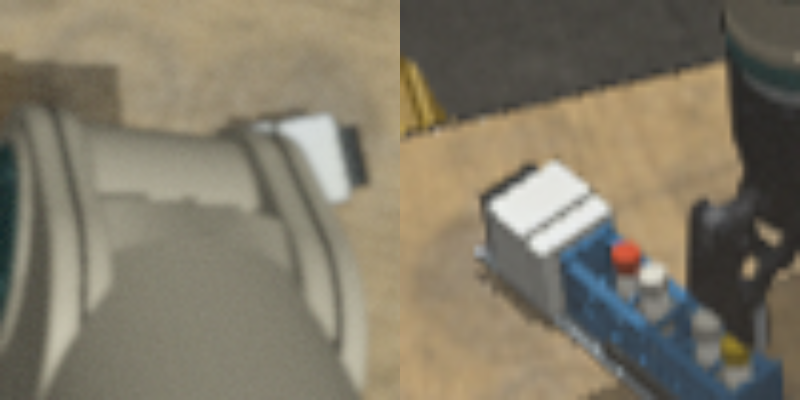

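The right crop shows both packers side by side in the gap, thick at (540,205) and thin at (570,225), tops level and square to the cradle. In the left crop the arm hides the thin one. The middle packer has not moved.

>>> step_arm([
  [0,0,0],
  [0,0,0],
  [0,0,0],
], yaw=[0,0,0], gripper=[1,1,1])

```text
clock: 21.08
eef_pos: [455.7, 14.5, 187.9]
tool_rot: [3.141, -0.0, 0.185]
force: [-0.3, 0.6, -0.5]
width: 85.5
```

```bash
python3 -c "
from cell import ctrl
print(ctrl.finish_job())"
```

```text
the job is handed in; nothing more can be done
None
```

The thin (18 mm) and thick (36 mm) packers stand side by side in the gap: thin against the rack, thick between it and the end stop. Together they fill 54 of the 57 mm. I handed the job in at about 21 s; no verdict was reported.

**Last checks:**
- **Seated:** both tops lie at about z 66, so both undersides are on the 6 mm floor.
- **Position:** both stand square to the cradle to within about 3°, and 1 to 3 mm off its middle along x. The thin packer is near y +20 and the thick near −8 to −10.
- **Force:** no wrist reading went above about 10 N while placing them.
- **Middle packer:** it has not moved. The purple and blue look-alikes were not touched.
- **Robot:** the arm is clear of everything, with the gripper open.

**Disagreements:** the two cameras differ by 3 to 4 mm in absolute position, so I placed the packers by their position relative to the cradle. In the last top picture the arm hid the thin packer, so its final position comes from the scene camera alone. An earlier top view, before the thick packer went in, had shown it seated.

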